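Put the clamp meter away in the short-opening drawer

TASK

Put the clamp meter away: it lies half under the instrument shelf, so slide it out first, then lay it face up and flat in the open drawer and push the drawer fully shut. The drawer does not come out far enough to take the meter level, so tip one end in under the cabinet top and then lower the other; do not drop it in or slam the drawer, and leave the other things where they are.

Things in the scene. Friction and masses are not known exactly. Their poses are not given: they have to be found in the camera images.
- clamp_meter: Clamp meter, 215 mm long: grey body with screen and dial, black oval jaw loop with a hole through it at one end. About 0.28 kg. Origin: centre of its underside, halfway along. x runs to the jaw tips (+107.5 mm; other end -107.5), y across, z up out of its face. Starts lying face up on the table, its jaw end 35 to 70 mm in behind the shelf's lip, its other end sticking out towards the robot.
- riser_lip (a point): Middle of the lower edge of the front lip of the fixed white sheet-steel instrument shelf, 54 mm above the table. x points in under the shelf, y along the lip, z up. Shelf 240 mm deep, 380 wide, 75 high, open between side walls at its ends; a grey bench supply stands on it 45 mm behind the lip, up to 136 mm high. It stands left or right of the robot's middle, the cabinet on the other side.
- drawer (a joint): Opening of the drawer in m: 0 fully shut, 0.17 at its stop. Its value is also the clear length of the opening between the inner face of the drawer's front panel and the front edge of the cabinet top (starts at 0.16 to 0.17). It slides with about 2.5 N of friction, stays where it is left, and has no latch or spring.
- drawer_in (a point): Centre of the drawer's inner floor, 18 mm above the table; moves with the drawer. x points from front panel to drawer back, y across, z up. Inside 240 mm long (x -120, inner face of the front panel, to +120, back wall) and 140 wide. The front panel (14 mm thick) rises 70 mm above this floor, the other walls (6 mm) 55 mm.
- drawer_handle (a point): Middle of the aluminium bow handle on the drawer front: a bar 10 mm thick and 80 mm long across the drawer, its axis 19 mm in front of the panel's outer face, 55 mm above the table. Moves with the drawer; x points in to the cabinet. Pushing on its middle shuts the drawer.
- cabinet_lip (a point): Middle of the lower front edge of the cabinet's fixed top board, 93 mm above the table, 75 above the drawer's inner floor. x points in to the cabinet, y across, z up. The board is 15 mm thick (upper side 108 mm above the table), 182 wide and runs 260 back; it covers all of the drawer behind this edge. The cabinet is fixed.
- multimeter: Bystander: handheld multimeter, a plain slab 180 x 82 x 36 mm with dial and screen and no jaws, lying beside the clamp meter, also partly under the shelf. Origin: centre of its underside, x along it.
- screwdriver: Bystander: screwdriver, 190 mm long, lying on the table between shelf and cabinet, x along it to the tip.
- wrench: Bystander: wrench, 170 mm long, on the table at the right.
- mug: Bystander: white mug, radius 40 mm, 95 mm high, on the table at the left. Origin under its centre.
- tape: Bystander: roll of black tape, radius 38 mm, 19 mm high, on the cabinet's top. Origin under its centre.
- bin: Bystander: small dark open parts bin, 85 x 55 x 40 mm, on the shelf top at one end. Origin under its centre.
- jar: Bystander: small jar, radius 26 mm, 60 mm high, on the shelf top at the other end. Origin under its centre.
- meter_body (a point): Point in the clamp meter's body, 34 mm behind its origin along x and 22 mm above its underside; axes as the meter's. The body has parallel sides 50 mm apart and is 34 mm thick from x = -107 to +24 mm of the meter's origin (dial 7 mm proud at -4 mm); a hand guard 70 mm wide spans +24 to +36 mm; the jaws beyond are 71 mm wide, 5 to 29 mm above the underside. Mass centre within 20 mm of the origin.
Mind the look-alikes: they are no part of the job. What is shaped like the clamp_meter but pink is not meant.

How it is judged (in metres and radians):
On the way:
1. the clamp meter lies face up and flat on the floor of the drawer (x of clamp_meter in the frame of drawer_in between -0.04 and 0.04 m and y of clamp_meter in the frame of drawer_in between -0.06 and 0.06 m and z of clamp_meter in the frame of drawer_in below 0.012 m and angle between clamp_meter's own z axis and vertical below 0.12 rad), for 0.2 s.
At the end, for the whole second after the job is handed in: The drawer is shut to within 6 mm, and the clamp meter lies at rest inside it, face up and flat on the drawer's floor (within 7 degrees and 12 mm), within 40 mm of the middle lengthwise and 60 mm across; nothing else was disturbed (all of step 1 and value of joint drawer below 0.006 m and z of clamp_meter in the frame of drawer_in above -0.006 m and linear speed of clamp_meter below 0.02 m/s); the robot touches nothing.
It fails at once if the clamp meter was dropped into the drawer or the drawer was slammed (meter faster than 0.6 m/s inside the drawer) (linear speed of clamp_meter above 0.6 m/s and z of clamp_meter in the frame of drawer_in below 0.06 m and x of clamp_meter in the frame of drawer_in between -0.12 and 0.12 m and y of clamp_meter in the frame of drawer_in between -0.07 and 0.07 m).
It fails at once if a bystander was moved by more than 50 mm (distance of any of multimeter, screwdriver, wrench, mug, tape, bin, jar from where it was at the start of the episode above 0.05 m).
It also fails if it takes over 67 s, if anything falls off the work surface, if the arm or the gripper's body presses on something with over 40 N, if the wrist force passes 120 N, or if a joint passes its speed limit or range.

ROBOT

A 6-joint arm with a two-finger parallel gripper is mounted at the origin on the work surface. World frame = base frame: x ahead of the robot, y to its left, z up, the work surface at z = 0. Lengths are in mm, angles in rad, forces in N, time in s.
With the tool pointing down it reaches from about 325 to 775 mm from the base axis. Payload 9.3 kg.
Tool frame: the origin (TCP) lies between the finger pads; the fingertips stand 8 mm ahead of it and the grasp point (between the pads) lies 11 mm behind it; z points along the fingers, y is the line along which they close (so a half turn about z gives the same grasp; the last joint's range is limited). The gripper opens to 85 mm and grips with 20 to 120 N. Pads are 22 mm wide; open, the fingers measure 114 mm over their backs; the gripper's body (76 mm by 85 mm) begins 54 mm behind the grasp point. The pads swing forward as they close: fully open they stand 13 mm farther back than shut.
Start: joints at [1.189, 0.259, 0.021, 1.334, 0, 1.418], TCP at [124.746, 535.663, 239.279] pointing down, gripper open.
Joint ranges: [-3.04, 3.04], [-0.91, 1.82], [-1.04, 1.36], [-1.92, 1.95], [-1.52, 1.45], [-3.14, 3.14]. Speed limits (rad/s): [2.22, 2.22, 2.79, 3.14, 3.14, 3.14].

INTERFACE

Orientations are given as a unit quaternion [x, y, z, w].
In Python, from cell import r gives the robot as it stands. The module is installed in compiled form; this text tells all that it offers.
- The arm moves only by the tool drive_tool, never from a script. Its argument "commands" is a list of rows, each a list of 3 entries, a list of its own where there are three numbers: the shift along the tool's x, y, z in cm, then the turn, a rotation vector about the tool's x, y, z in degrees, then the opening, from 0 (shut) to 1 (fully open). In form: [[[dx, dy, dz], [rx, ry, rz], grip], ...]. A call has 1 to 12 rows; each row is the pose to reach, as a shift and turn from the pose commanded when the call began, along the tool's axes at that moment; what a row does not reach only later rows make up. A row lasts 1/12 s, in which the tool goes at most 41.7 mm and 7.16 degrees, less where a joint would pass 70% of its speed; a pose out of reach is approached as far as the arm can. A call with a gripper value outside its range is refused whole. The fingers move at their own pace and stop on an object; "squeeze" is the grip in N (left out, the last holds). Time passes only in rows, so rows that repeat a pose let the fingers close. It gives the time, the measured TCP pose, the force, the opening and the grip force at its end, in the units of the state.
- r.get_state(): the state, without advancing time (a new reading comes with each control period).
- r.get_image(name): name is "scene" or "top" or "wrist"; returns a dict with "img" (384x512x3 uint8, red, green, blue), "z_map" (384x512 float32, mm along the optical axis (not along the pixel's ray), 0 where there is no reading), "K" (3x3 intrinsics, pixels), "D" ([k1, k2, p1, p2, k3] as OpenCV has them; the pictures are not rectified), "rvec" (rotation vector, rad) and "tvec" (3), from world to camera coordinates, as OpenCV has them. Camera axes: x right, y down, z forward; pixel columns grow to the right and rows downward; lengths in mm; the calibration is good to about 2 mm. A picture is of the moment at which its call begins.
- r.finish_job(): hands the job in; it is judged then, once.
The state is a dict: "t": time; "joint_positions": joint angles; "qd": joint speeds; "effort": joint torques, N m; "position": TCP position; "eef_rot": TCP orientation; "ft_force": force on the tool from outside, world axes, zero at the start; "torque": the same for the moment, N m; "grip_width": opening from 0.0 (shut) to 1.0 (fully open); "grasp_force": force on a finger pad.
Only numpy, scipy, OpenCV 4.12 (cv2) and the standard library are available. Lean on these libraries where they do the work, as an engineer would, in place of code of your own. Each camera call takes 0.05 s, during which the arm holds its last target. There are 200 camera calls.

## Working session

There is one attempt and no reset: what is moved stays moved. The work goes in short steps, Python scripts to look and compute and a tool call to move; the robot and the scene stay as the last step left them, time stands still between calls to the robot, and variables do not carry over. Pictures are saved under pics/ and viewed, at most 10 in all, crops included, and the job is handed in when it is done.

Besides the shell and the picture viewer there is one more tool, called as name([rows], argument=value, ...), one row to a line, values as JSON. drive_tool: Moves the arm, as the interface text tells. Its arguments: {"type":"object","properties":{"commands":{"type":"array","items":{"type":"array"}},"squeeze":{"type":"number"}},"required":["commands"]}

```bash
mkdir -p pics
python3 - <<'E'
from cell import r
import cv2,numpy as np
s=r.get_state();print(s)
ims=[]
for n in("scene","top"):
    d=r.get_image(n);np.savez(f"{n}0.npz",**d)
    cv2.imwrite(f"pics/{n}0.png",d["img"][...,::-1]);print(n,d["K"],d["D"],d["rvec"],d["tvec"])
E
```

```text
{'t': 0.0, 'joint_positions': array([ 1.18939730e+00,  2.59190654e-01,  2.07243156e-02,  1.33370218e+00,
       -1.90458490e-05,  1.41816135e+00]), 'qd': array([ 0.00112119,  0.00095416, -0.00203098, -0.00050154,  0.00235931,
       -0.00056206]), 'effort': array([ 1.33988193e-03, -5.55628967e+01,  3.44535470e+01,  1.34172424e-02,
       -2.91492524e-04, -4.26030198e-06]), 'position': array([124.64570871, 535.39348819, 238.65226413]), 'eef_rot': array([ 1.14132737e-01,  9.93465272e-01, -6.64296553e-04, -1.71845062e-04]), 'ft_force': array([-1.12182477, -0.15342069, -0.33219074]), 'torque': array([ 0.03629022, -0.02686355, -0.0353904 ]), 'grasp_force': 0.0, 'grip_width': 1.0015092405770378}
scene [[467.81495202   0.         266.3686193 ]
 [  0.         467.81495202 198.1862033 ]
 [  0.           0.           1.        ]] [-0.17814175  0.          0.          0.          0.        ] [ 1.23711477  2.17858481 -1.0056046 ] [ 293.70561538 -249.71399172 2091.92448807]
top [[481.85243347   0.         250.14008471]
 [  0.         481.85243347 193.13985456]
 [  0.           0.           1.        ]] [0.04412268 0.         0.         0.         0.        ] [ 2.15550841 -2.21145465  0.06500846] [  13.23532555  597.40528412 1816.8870908 ]
```

View pics/scene0.png

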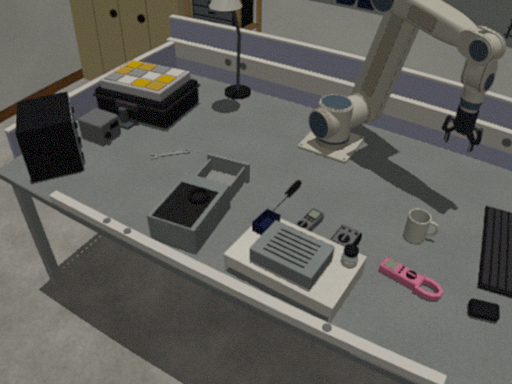

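View pics/top0.png

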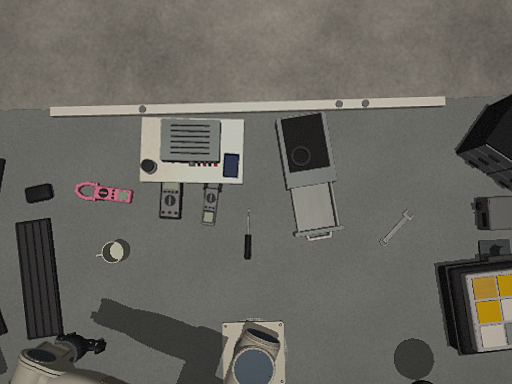

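The scene shows the cabinet with open drawer on the right of the robot and the white shelf ahead-left. In the top picture there are three candidates: (171,200), wide, dark, about 82 mm; (211,203), narrow, grey, about 50 mm, with screen and dial; and the pink one at (103,193). The grey narrow one at (211,203) fits. I'll confirm with an enlarged crop.

```bash
cat > h.py <<'E'
import numpy as np,cv2
from scipy.spatial.transform import Rotation as R
def load(f): return dict(np.load(f))
def cam(d):
    M=cv2.Rodrigues(d["rvec"])[0]; return M,-M.T@d["tvec"].ravel()
def ray(d,px,z):
    "pixels -> world points on plane at height z"
    M,c=cam(d);p=cv2.undistortPoints(np.float64(px).reshape(-1,1,2),d["K"],d["D"]).reshape(-1,2)
    v=np.c_[p,np.ones(len(p))]@M; z=np.broadcast_to(z,len(p)); return c+v*((z-c[2])/v[:,2])[:,None]
def cloud(d):
    "world point of each pixel from the depth map"
    M,c=cam(d);h,w=d["z_map"].shape;u=np.stack(np.meshgrid(np.arange(w),np.arange(h)),-1)
    p=cv2.undistortPoints(u.reshape(-1,1,2).astype(float),d["K"],d["D"]).reshape(h,w,2)
    return (np.dstack([p,np.ones((h,w))])*d["z_map"][...,None])@M+c
def proj(d,P): return cv2.projectPoints(np.float64(P).reshape(-1,1,3),d["rvec"],d["tvec"],d["K"],d["D"])[0].reshape(-1,2)
E
python3 - <<'E'
from h import *
d=load("top0.npz");im=d["img"][...,::-1]
c=im[105:265,135:355];cv2.imwrite("pics/crop1.png",cv2.resize(c,None,fx=3.6,fy=3.6,interpolation=cv2.INTER_CUBIC))
P=cloud(d)
for n,(x,y) in dict(meter=(210,200),mm=(171,205),shelf=(200,175),lipfront=(200,187),cab=(310,180),dfloor=(315,210),handle=(319,238),table=(280,230)).items(): print(n,P[y,x].round(0))
E
```

```text
meter [574. 149.  42.]
mm [559. 297.  39.]
shelf [666. 181.  80.]
lipfront [627. 190.   6.]
cab [ 634. -221.  109.]
dfloor [ 527. -246.   23.]
handle [ 422. -253.   57.]
table [ 454. -113.    0.]
```

View pics/crop1.png

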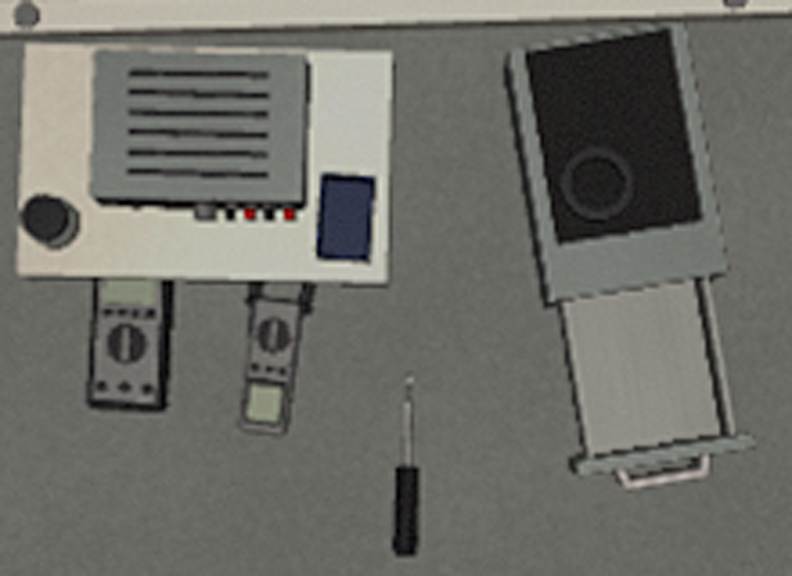

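The crop confirms that the narrow grey body at crop (270,360), with its screen near end and hand guard at (285,295) going under the lip, is the clamp meter. The slab at (130,340) is the multimeter. The drawer floor is at (645,370) and the handle at (665,470). Next I'll measure.

Run:
```python
from h import *
d=load("top0.npz");P=cloud(d)
X,Y,Z=P[...,0],P[...,1],P[...,2]
def rect(m,n):
    m=m.astype(np.uint8);k,l,st,_=cv2.connectedComponentsWithStats(m)
    if k<2: print(n,'none');return
    i=1+np.argmax(st[1:,4]);q=P[l==i]
    (c,s,a)=cv2.minAreaRect(np.float32(q[:,:2]));print(n,'n',len(q),'c',np.round(c,1),'size',np.round(s,1),'ang',round(a,2),'z',np.median(q[:,2]).round(1))
    print('   corners',cv2.boxPoints((c,s,a)).round(1).tolist())
rect((Z>22)&(Z<48)&(X<640)&(X>480)&(Y>80)&(Y<210),'meter')
rect((Z>20)&(Z<48)&(X<640)&(X>480)&(Y>240)&(Y<380),'mm')
rect((Z>68)&(Z<85)&(X>600)&(Y>40)&(Y<450),'shelf')
rect((Z>100)&(Z<118)&(X>550)&(Y<-100)&(Y>-420),'cab')
rect((Z>12)&(Z<27)&(X>400)&(Y<-130)&(Y>-420),'dfloor')
rect((Z>80)&(Z<95)&(X>380)&(X<560)&(Y<-130)&(Y>-420),'panel')
rect((Z>45)&(Z<66)&(X>380)&(X<440)&(Y<-130)&(Y>-420),'handle')
rect((Z>6)&(Z<40)&(X<640)&(X>350)&(Y<80)&(Y>-60),'screwdriver')
# meter edges: per row fit of body sides in image
```

```text
meter n 540 c [558.3 144.1] size [ 68.  158.5] ang 85.44 z 33.7
   corners [[476.6000061035156, 116.5], [634.5999755859375, 103.9000015258789], [640.0, 171.6999969482422], [482.0, 184.3000030517578]]
mm n 739 c [573.8 301. ] size [ 87.1 133.6] ang 86.71 z 38.5
   corners [[504.6000061035156, 261.29998779296875], [638.0, 253.60000610351562], [643.0, 340.6000061035156], [509.6000061035156, 348.29998779296875]]
shelf n 2775 c [762.1 220.1] size [368.5 245.3] ang 87.42 z 74.8
   corners [[631.2999877929688, 41.599998474121094], [876.4000244140625, 30.5], [893.0, 398.6000061035156], [647.9000244140625, 409.70001220703125]]
cab n 3055 c [ 747.6 -210.9] size [263.7 182.2] ang 7.83 z 108.3
   corners [[604.5999755859375, -138.60000610351562], [629.4000244140625, -319.1000061035156], [890.7000122070312, -283.1000061035156], [865.7999877929688, -102.69999694824219]]
dfloor n 1377 c [ 539.2 -243. ] size [168.5 136.6] ang 7.89 z 17.7
   corners [[446.29998779296875, -187.0], [465.1000061035156, -322.20001220703125], [632.0, -299.1000061035156], [613.2999877929688, -163.8000030517578]]
panel n 174 c [ 448.3 -251.3] size [ 14.  180.3] ang 7.76 z 86.7
   corners [[429.20001220703125, -162.89999389648438], [453.6000061035156, -341.6000061035156], [467.3999938964844, -339.70001220703125], [443.1000061035156, -161.0]]
handle n 76 c [ 426.6 -252.6] size [20.9 92.8] ang 3.59 z 57.5
   corners [[413.29998779296875, -207.0], [419.1000061035156, -299.6000061035156], [439.8999938964844, -298.29998779296875], [434.1000061035156, -205.6999969482422]]
screwdriver n 204 c [445.2  10. ] size [ 30.5 185.3] ang 88.52 z 20.2
   corners [[352.20001220703125, -2.799999952316284], [537.4000244140625, -7.599999904632568], [538.2000122070312, 22.899999618530273], [352.8999938964844, 27.700000762939453]]
```

Run:
```python
from h import *
from cell import r
d=load("top0.npz");P=cloud(d);X,Y,Z=P[...,0],P[...,1],P[...,2]
m=(Z>18)&(Z<48)&(X<640)&(X>470)&(Y>80)&(Y<210)
L=[]
for v in range(384):
    u=np.flatnonzero(m[v])
    if len(u)>4:
        a=ray(d,[[u[0]-.5,v],[u[-1]+.5,v]],34.);L.append([a[:,0].mean(),a[0,1],a[1,1],a[:,1].mean()])
L=np.array(L);print(L.round(1))
b=L[(L[:,0]<590)&(L[:,0]>485)];p=np.polyfit(b[:,0],b[:,3],1);print('mid y=',p,'ang',np.degrees(np.arctan(p[0])),'xmin',L[:,0].min())
x=np.array([np.cos(np.arctan(p[0])),np.sin(np.arctan(p[0]))]);e=np.array([L[:,0].min()-1.9,0]);e[1]=np.polyval(p,e[0])
g=e+x*57;print('end',e,'origin',e+x*107.5,'grasp(-50)',g)
s=r.get_state();T=R.from_quat(s["eef_rot"]);M=T.as_matrix();print(M.round(3))
G=np.array([*g,130]);print('shift cm',M.T@(G-s["position"])/10)
yaw=np.degrees(np.arctan2(-M[1,0],-M[0,0]));print('tool -x yaw',yaw)
```

```text
[[635.  173.6 101.7 137.7]
 [631.2 173.7 101.7 137.7]
 [627.4 173.8 105.6 139.7]
 [623.6 173.9 105.7 139.8]
 [619.8 173.9 105.8 139.9]
 [616.  174.  105.9 139.9]
 [612.2 170.3 105.9 138.1]
 [608.4 170.4 106.  138.2]
 [604.7 170.4 117.5 143.9]
 [601.  174.3 117.5 145.9]
 [597.2 174.4 117.6 146. ]
 [593.4 174.4 117.7 146.1]
 [589.6 174.5 117.8 146.1]
 [585.8 174.6 117.9 146.2]
 [582.  170.9 121.7 146.3]
 [578.2 170.9 121.8 146.4]
 [574.5 171.  121.9 146.4]
 [570.7 174.9 121.9 148.4]
 [566.9 174.9 122.  148.5]
 [563.2 175.  122.1 148.6]
 [559.4 175.1 122.2 148.6]
 [555.6 175.1 126.  150.6]
 [551.9 175.2 126.1 150.7]
 [548.1 175.3 126.2 150.7]
 [544.3 175.4 126.3 150.8]
 [540.6 179.2 126.3 152.8]
 [536.8 179.3 126.4 152.8]
 [533.1 179.3 130.3 154.8]
 [529.3 179.4 130.4 154.9]
 [525.5 179.5 130.4 155. ]
 [521.8 179.5 130.5 155. ]
 [518.  179.6 130.6 155.1]
 [514.3 183.5 130.7 157.1]
 [510.5 183.5 130.7 157.1]
 [506.7 183.6 130.8 157.2]
 [503.  183.7 130.9 157.3]
 [499.2 183.7 131.  157.3]
 [495.5 183.8 134.8 159.3]
 [491.7 183.9 134.9 159.4]
 [488.  183.9 135.  159.4]
 [484.2 184.  135.  159.5]
 [480.3 169.  135.1 152.1]]
mid y= [-1.44578245e-01  2.30489509e+02] ang -8.226718615676598 xmin 480.2693881591721
end [478.36938816 161.32770229] origin [584.76317139 145.94547586] grasp(-50) [534.78283601 153.17154502]
[[-0.974  0.227 -0.   ]
 [ 0.227  0.974 -0.001]
 [ 0.    -0.001 -1.   ]]
shift cm [-48.61359484 -27.91499272  10.90054184]
tool -x yaw -13.109453516009482
```

drive_tool([
  [[-4,-2.3,0.2],[0,0,0],1],
  [[-8,-4.6,0.5],[0,0,0],1],
  [[-11,-6.4,1],[0,0,0],1],
  [[-14,-8,2],[0,0,0],1],
  [[-17,-9.8,3],[0,0,0],1],
  [[-20,-11.5,4],[0,0,-1],1],
  [[-23,-13.2,5],[0,0,-2],1],
  [[-26,-15,6],[0,0,-3],1],
  [[-29,-16.6,7],[0,0,-4],1],
  [[-32,-18.4,8],[0,0,-5],1],
  [[-35,-20,8],[0,0,-5],1],
  [[-38,-21.8,8],[0,0,-5],1],
], squeeze=80)

```text
t: 1.1
position: [446.0, 235.7, 158.5]
eef_rot: [0.071, 0.997, -0.0, -0.001]
ft_force: [1.9, 1.2, -0.5]
grip_width: 1.005
grasp_force: 0.0
```

```bash
cat > go.py <<'E'
from h import *
import sys
from cell import r
def go(p,yaw,tilt=0):
    "tool shift (cm) and rotvec (deg) to pose: TCP p, -toolx yaw in world (deg), tilt = nose-down (deg)"
    s=r.get_state();T=R.from_quat(s["eef_rot"])
    c=R.from_euler('ZY',[yaw,tilt],degrees=True)
    G=c*R.from_matrix([[-1,0,0],[0,1,0],[0,0,-1]])
    print('t',round(s["t"],2),'pos',s["position"].round(1),'F',s["ft_force"].round(1),'grip',round(s["grip_width"],3),round(s["grasp_force"],1),'q',s["joint_positions"].round(2))
    print('shift cm',(T.inv().apply(np.array(p)-s["position"])/10).round(2),'turn deg',np.degrees((T.inv()*G).as_rotvec()).round(1))
if __name__=="__main__": a=[float(x) for x in sys.argv[1:]];go(a[:3],*a[3:])
E
python3 go.py 535 153.2 130 -8.2
```

```text
t 1.1 pos [446.  235.7 158.5] F [ 1.9  1.2 -0.5] grip 1.005 0.0 q [ 0.32  0.22 -0.24  1.11  0.    0.46]
shift cm [-9.98 -6.91  2.84] turn deg [-0.  -0.1  0.1]
```

drive_tool([
  [[-3,-2.1,0.8],[0,0,0],1],
  [[-6,-4.2,1.6],[0,0,0],1],
  [[-9,-6.2,2.4],[0,0,0],1],
  [[-10,-6.9,2.8],[0,0,0],1],
  [[-10,-6.9,2.8],[0,0,0],1],
  [[-10,-6.9,2.8],[0,0,0],1],
])

```text
t: 1.6
position: [534.3, 154.4, 130.6]
eef_rot: [0.071, 0.997, -0.0, -0.001]
ft_force: [-1.1, 1.1, -0.4]
grip_width: 1.006
grasp_force: 0.0
```

```bash
python3 go.py 535 153.2 12 -8.2
python3 - <<'E'
from h import *
from cell import r
d=r.get_image("wrist");np.savez("w1.npz",**d);cv2.imwrite("pics/w1.png",d["img"][...,::-1])
E
```

```text
t 1.6 pos [534.3 154.4 130.6] F [-1.1  1.1 -0.4] grip 1.006 0.0 q [ 0.13  0.32 -0.17  1.08  0.    0.27]
shift cm [-0.11 -0.11 11.86] turn deg [-0.  -0.1  0. ]
```

View pics/w1.png

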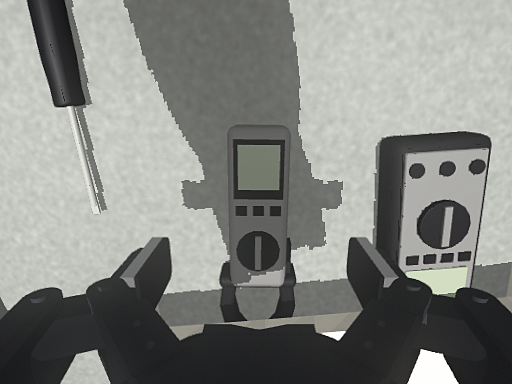

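The wrist view shows the meter body at columns 229–290, centred between the pads (150 and 370), with black jaws at row 300 running under the lip. The multimeter starts at column 378, clear of the fingers. I'll descend.

drive_tool([
  [[-0.1,-0.1,2],[0,0,0],1],
  [[-0.1,-0.1,4],[0,0,0],1],
  [[-0.1,-0.1,6],[0,0,0],1],
  [[-0.1,-0.1,8],[0,0,0],1],
  [[-0.1,-0.1,9.5],[0,0,0],1],
  [[-0.1,-0.1,10.5],[0,0,0],1],
  [[-0.1,-0.1,11.2],[0,0,0],1],
  [[-0.1,-0.1,11.7],[0,0,0],1],
  [[-0.1,-0.1,11.8],[0,0,0],1],
  [[-0.1,-0.1,11.8],[0,0,0],1],
])

```text
t: 2.48
position: [535.6, 153.9, 13.6]
eef_rot: [0.071, 0.998, 0.0, 0.0]
ft_force: [0.5, 0.4, -1.1]
grip_width: 1.003
grasp_force: 0.0
```

drive_tool([
  [[0,0,0],[0,0,0],0.8],
  [[0,0,0],[0,0,0],0.6],
  [[0,0,0],[0,0,0],0.4],
  [[0,0,0],[0,0,0],0.2],
  [[0,0,0],[0,0,0],0.1],
  [[0,0,0],[0,0,0],0],
  [[0,0,0],[0,0,0],0],
  [[0,0,0],[0,0,0],0],
  [[0,0,0],[0,0,0],0],
  [[0,0,0],[0,0,0],0],
], squeeze=80)

```text
t: 3.32
position: [536.0, 153.7, 14.2]
eef_rot: [0.071, 0.997, 0.0, 0.001]
ft_force: [-0.6, -0.3, 5.7]
grip_width: 0.572
grasp_force: 83.8
```

drive_tool([
  [[0,0,-0.2],[0,0,0],0],
  [[0.3,0,-0.3],[0,0,0],0],
  [[1,0,-0.3],[0,0,0],0],
  [[2,0,-0.3],[0,0,0],0],
  [[3,0,-0.3],[0,0,0],0],
  [[4,0,-0.3],[0,0,0],0],
  [[5,0,-0.3],[0,0,0],0],
  [[6,0,-0.3],[0,0,0],0],
  [[7,0,-0.3],[0,0,0],0],
  [[8,0,-0.3],[0,0,0],0],
  [[9,0,-0.3],[0,0,0],0],
  [[9.5,0,-0.3],[0,0,0],0],
])

```text
t: 4.32
position: [439.7, 167.2, 16.3]
eef_rot: [0.071, 0.998, -0.0, -0.0]
ft_force: [-0.7, -0.1, -4.2]
grip_width: 0.572
grasp_force: 82.8
```

drive_tool([
  [[0,0,-0.5],[0,0,0],0],
  [[0,0,-2],[0,0,0],0],
  [[0,0,-4],[0,0,0],0],
  [[0,0,-6],[0,0,0],0],
  [[0,0,-8],[0,0,0],0],
  [[0,0,-10],[0,0,0],0],
  [[0,0,-12],[0,0,0],0],
  [[0,0,-14],[0,0,0],0],
  [[0,0,-16],[0,0,0],0],
  [[0,0,-18],[0,0,0],0],
  [[0,0,-18],[0,0,0],0],
  [[0,0,-18],[0,0,0],0],
])

```text
t: 5.32
position: [442.2, 167.0, 197.0]
eef_rot: [0.071, 0.997, 0.0, 0.001]
ft_force: [0.5, 0.3, -4.1]
grip_width: 0.569
grasp_force: 83.5
```

```bash
python3 - <<'E'
from h import *
from cell import r
d=r.get_image("wrist");t=r.get_image("top");s=r.get_state()
np.savez("t2.npz",**t)
cv2.imwrite("pics/w2.png",np.hstack([d["img"][...,::-1],t["img"][...,::-1]])[:, :])
T=R.from_quat(s["eef_rot"])
for n,c in(("wrist",d),("top",t)):
    Q=T.inv().apply((cloud(c)-s["position"]).reshape(-1,3));Q=Q[(abs(Q[:,2])<30)&(abs(Q[:,1])<45)&(abs(Q[:,0])<200)]
    for lo in range(-180,100,10):
        q=Q[(Q[:,0]>=lo)&(Q[:,0]<lo+10)]
        if len(q)>5:print(n,lo,len(q),'y',q[:,1].min().round(),q[:,1].max().round(),'z',np.percentile(q[:,2],[5,50,95]).round(1))
    print(n,'xmin/max',Q[:,0].min().round(1),Q[:,0].max().round(1))
E
python3 go.py 500 -100 260 7.8 30
```

```text
wrist -40 202 y -24.0 26.0 z [-21.9 -21.  -16.7]
wrist -30 1867 y -24.0 26.0 z [-22.1 -21.2 -19.4]
wrist -20 2042 y -24.0 26.0 z [-23.9 -22.1 -19.4]
wrist -10 2296 y -24.0 26.0 z [-24.2 -21.7 -19.4]
wrist 0 3774 y -37.0 39.0 z [-26.8 -22.5  -8.6]
wrist 10 2510 y -24.0 26.0 z [-24.  -22.9 -19.5]
wrist 20 2675 y -24.0 26.0 z [-24.  -22.9 -19.4]
wrist 30 2901 y -24.0 26.0 z [-24.  -22.8 -19.5]
wrist 40 3175 y -24.0 27.0 z [-23.  -21.3 -19.3]
wrist 50 1600 y -22.0 25.0 z [-20.6 -17.1   2.9]
wrist xmin/max -50.5 53.5
top -160 22 y -19.0 16.0 z [-20.8 -12.   -8.3]
top -150 37 y -26.0 22.0 z [-21.7 -14.   -3.9]
top -140 26 y -31.0 27.0 z [-20.5 -13.5  -6.7]
top -130 25 y -32.0 31.0 z [-19.8 -12.5  -7.7]
top -120 26 y -33.0 32.0 z [-20.1 -12.7  -5.4]
top -110 25 y -36.0 30.0 z [-20.6 -14.3  -2.4]
top -100 25 y -35.0 29.0 z [-18.1 -13.   -3.8]
top -90 50 y -34.0 35.0 z [-24.8 -16.8 -10.1]
top -80 52 y -35.0 30.0 z [-25.1 -18.6 -11.9]
top -70 48 y -25.0 29.0 z [-27.7 -19.7 -10.2]
top -60 32 y -25.0 10.0 z [-28.3 -22.2  -9.5]
top -50 21 y -25.0 -2.0 z [-29.5 -23.  -11.5]
top -40 19 y -25.0 -6.0 z [-28.4 -19.8   2. ]
top -30 11 y -25.0 -14.0 z [-22.1 -18.1  -6.3]
top xmin/max -157.5 46.9
t 5.42 pos [441.1 166.9 195.3] F [-0.9 -0.3 -4.5] grip 0.568 83.5 q [ 0.18  0.14 -0.24  1.19 -0.    0.33]
shift cm [ -9.59 -25.59  -6.48] turn deg [  4.2  29.7 -15.5]
```

```bash
python3 -c "
import cv2;i=cv2.imread('pics/w2.png');cv2.imwrite('pics/w2s.png',cv2.resize(i,(800,300)))"
```

```text
(no output)
```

View pics/w2s.png

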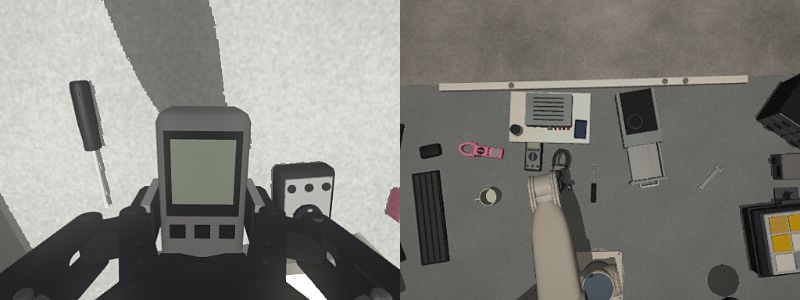

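The wrist view shows the meter held straight, body centred, with its end 53.5 mm from the TCP. In the top view the jaws are clear of the shelf and the bystanders are in place. Next I'll plan tipped waypoints with a clearance check.

```bash
cat > plan.py <<'E'
from h import *
from go import go
YAW=7.83;D=np.array([574.2,-234.,18.]);OFF=np.array([-54,0,13.5])
def tcp(xo,zo,th,y=0): return D+R.from_euler('z',YAW,degrees=True).apply(np.array([xo,y,zo])+R.from_euler('y',th,degrees=True).apply(OFF))
def fromtip(xt,zt,th):
    v=R.from_euler('y',th,degrees=True).apply([107.5,0,5]);return xt-v[0],zt-v[2]
def box(a,b,c,d):
    x,z=np.meshgrid(np.arange(a,b+.1,2),np.arange(c,d+.1,2));return np.c_[x.ravel(),0*x.ravel(),z.ravel()]
MET=np.vstack([box(-107.5,36,0,34),box(-29,21,34,41),box(36,107.5,5,29)]);GR=np.vstack([box(-65,-43,5,78),box(-97,-11,78,230)])
def clr(xo,zo,th):
    o=[]
    for B in(MET,GR):
        p=R.from_euler('y',th,degrees=True).apply(B)[:,[0,2]]+[xo,zo]
        f=lambda a,b,c,d:np.hypot(np.maximum(0,np.maximum(a-p[:,0],p[:,0]-b)),np.maximum(0,np.maximum(c-p[:,1],p[:,1]-d))).min()
        o+=[f(43,303,75,90),f(-134,-120,-18,70),p[:,1].min(),120-p[p[:,1]<75,0].max() if (p[:,1]<75).any() else 999]
    return np.round(o,0)
E
python3 - <<'E'
from plan import *
print('meter: lip panel floor back | gripper same')
dirx=np.cos(np.radians(30));dz=-np.sin(np.radians(30))
for xt,zt,th in[(100-150*dirx,8-150*dz,30),(100-100*dirx,8-100*dz,30),(100-50*dirx,8-50*dz,30),(100,8,30),(105,8,25),(110,7,20),(114,6,15),(115,6,10),(116,6,5),(116,5,0)]:
    o=fromtip(xt,zt,th);print(th,np.round(o,1),clr(*o),'tcp',tcp(*o,th).round(1))
E
```

```text
meter: lip panel floor back | gripper sameTraceback (most recent call last):
  File "<stdin>", line 5, in <module>
TypeError: clr() missing 1 required positional argument: 'th'
```

Run:
```python
from plan import *
print('meter: lip panel floor back | gripper same')
dirx=np.cos(np.radians(30));dz=-np.sin(np.radians(30))
for xt,zt,th in[(100-150*dirx,8-150*dz,30),(100-100*dirx,8-100*dz,30),(100-50*dirx,8-50*dz,30),(100,8,30),(105,8,25),(110,7,20),(114,6,15),(115,6,10),(116,6,5),(116,5,0)]:
    o=fromtip(xt,zt,th);print(th,np.round(o,1),clr(*o,th),'tcp',tcp(*o,th).round(1))
```

```text
meter: lip panel floor back | gripper same
30 [-125.5  132.4] [ 64.  51.  84. 999. 181.  92. 158. 999.] tcp [ 410.2 -256.5  189.1]
30 [-82.2 107.4] [ 19.  51.  59.  99. 132.  63. 133. 999.] tcp [ 453.1 -250.6  164.1]
30 [-38.9  82.4] [  6.  51.  34.  53.  84.  56. 108. 999.] tcp [ 496.  -244.8  139.1]
30 [ 4.4 57.4] [  0.  52.   9.   9.  41.  75.  83. 999.] tcp [ 538.9 -238.9  114.1]
25 [ 5.5 48.9] [  2.  37.   9.   6.  37.  70.  72. 151.] tcp [ 536.8 -239.1  102. ]
20 [ 7.3 39.1] [  6.  27.   8.   3.  33.  68.  58. 146.] tcp [ 535.7 -239.3   88.2]
15 [ 8.9 29. ] [ 13.  25.   6.   1.  30.  67.  45. 144.] tcp [ 534.8 -239.4   74. ]
10 [ 8.3 19.7] [ 21.  22.   6.   2.  33.  63.  32. 146.] tcp [ 532.  -239.8   60.4]
5 [ 8.5 10.4] [ 28.  21.   6.   3.  38.  47.  19. 149.] tcp [ 530.5 -240.    46.5]
0 [8.5 0. ] [ 38.  21.   0.   6.  46.  32.   5. 154.] tcp [ 529.1 -240.2   31.5]
```

Run:
```python
from plan import *
print('meter: lip panel floor back | gripper same')
def show(xt,zt,th):
    o=fromtip(xt,zt,th);print((round(xt),round(zt)),th,np.round(o,1),clr(*o,th),'tcp',tcp(*o,th).round(1))
c,s=np.cos(np.radians(24)),np.sin(np.radians(24))
for k in(150,100,60,30,0): show(92-k*c,8+k*s,24)
for a in[(98,8,20),(103,7,16),(107,7,12),(110,7,8),(111,7,4),(111,5.5,0)]: show(*a)
o=fromtip(92-150*c,8+150*s,24); p=tcp(*o,24)
go(p+[0,0,40],YAW,24)
```

```text
meter: lip panel floor back | gripper same
(-45, 69) 24 [-145.3  108.2] [ 80.  25.  70. 165. 191.  77. 130. 999.] tcp [ 386.9 -259.8  160.5]
(1, 49) 24 [-99.6  87.8] [ 34.  25.  49. 111. 142.  40. 110. 999.] tcp [ 432.1 -253.5  140.1]
(37, 32) 24 [-63.1  71.6] [ 17.  25.  33.  74. 102.  30.  94. 999.] tcp [ 468.3 -248.6  123.9]
(65, 20) 24 [-35.6  59.4] [ 17.  25.  21.  47.  73.  34.  81. 999.] tcp [ 495.5 -244.8  111.7]
(92, 8) 24 [-8.2 47.2] [ 12.  25.   9.  20.  44.  55.  69. 163.] tcp [ 522.6 -241.1   99.5]
(98, 8) 20 [-4.7 40.1] [ 15.  16.   9.  15.  41.  56.  59. 158.] tcp [ 523.8 -240.9   89.2]
(103, 7) 16 [-1.7 31.8] [ 17.  15.   7.  12.  39.  57.  48. 155.] tcp [ 524.8 -240.8   77.7]
(107, 7) 12 [ 0.8 24.5] [ 21.  16.   7.   9.  39.  58.  38. 153.] tcp [ 525.5 -240.7   66.9]
(110, 7) 8 [ 2.9 17. ] [ 25.  16.   7.   8.  41.  53.  28. 153.] tcp [ 525.9 -240.6   55.9]
(111, 7) 4 [3.4 9.5] [ 31.  16.   7.   9.  45.  40.  17. 155.] tcp [ 525.1 -240.7   44.7]
(111, 6) 0 [3.5 0.5] [ 39.  16.   0.  10.  50.  28.   6. 160.] tcp [ 524.2 -240.9   32. ]
t 5.42 pos [441.1 166.9 195.3] F [-0.9 -0.3 -4.5] grip 0.568 83.5 q [ 0.18  0.14 -0.24  1.19 -0.    0.33]
shift cm [ -0.65 -43.    -0.5 ] turn deg [  3.3  23.8 -15.7]
```

drive_tool([
  [[0,-2,0],[0,0,0],0],
  [[0,-5,0],[0,0,-1],0],
  [[0,-8,0],[0,0,-2],0],
  [[0,-11,0],[0,0,-4],0],
  [[0,-14,0],[0,0,-6],0],
  [[0,-17,0],[0,0,-8],0],
  [[0,-20,0],[0,0,-10],0],
  [[0,-23,0],[0,0,-12],0],
  [[0,-26,0],[0,0,-14],0],
  [[0,-29,0],[0,0,-15.7],0],
  [[0,-32,0],[0,0,-15.7],0],
  [[0,-35,0],[0,0,-15.7],0],
])

```text
t: 6.42
position: [391.1, -180.7, 195.0]
eef_rot: [-0.066, 0.998, 0.001, -0.001]
ft_force: [0.5, 0.4, -3.4]
grip_width: 0.57
grasp_force: 83.8
```

```bash
python3 -c "
from plan import *
go([386.9,-259.8,200],YAW,24)"
```

```text
t 6.42 pos [ 391.1 -180.7  195. ] F [ 0.5  0.4 -3.4] grip 0.57 83.8 q [-0.63  0.08 -0.32  1.18 -0.   -0.76]
shift cm [ 1.46 -7.79 -0.51] turn deg [ 0.1 23.9 -0.2]
```

drive_tool([
  [[0.5,-3,0],[0,3,0],0],
  [[1,-5,-0.3],[0,6,0],0],
  [[1.4,-7,-0.5],[0,9,0],0],
  [[1.4,-7.6,-0.5],[0,13,0],0],
  [[1.4,-7.6,-0.5],[0,17,0],0],
  [[1.4,-7.6,-0.5],[0,21,0],0],
  [[1.4,-7.6,-0.5],[0,24,0],0],
  [[1.4,-7.6,-0.5],[0,24,0],0],
  [[1.4,-7.6,-0.5],[0,24,0],0],
])

```text
t: 7.17
position: [388.6, -256.4, 199.6]
eef_rot: [-0.065, 0.976, -0.013, -0.208]
ft_force: [0.4, -0.4, -3.9]
grip_width: 0.572
grasp_force: 83.8
```

Run:
```python
from plan import *
from cell import r
go([386.9,-259.8,160.5],YAW,24)
d=r.get_image("wrist");s=r.get_state();Q=R.from_quat(s["eef_rot"]).inv().apply((cloud(d)-s["position"]).reshape(-1,3));Q=Q[(abs(Q[:,2])<30)&(abs(Q[:,1])<45)&(Q[:,0]>0)&(Q[:,0]<100)]
print('end',Q[:,0].max(),'top z at 20..30',np.median(Q[(Q[:,0]>20)&(Q[:,0]<30)][:,2]),'at 40..48',np.median(Q[(Q[:,0]>40)&(Q[:,0]<48)][:,2]))
```

```text
t 7.17 pos [ 388.6 -256.4  199.6] F [ 0.4 -0.4 -3.9] grip 0.572 83.8 q [-0.6   0.36 -0.02  1.52 -0.27 -0.69]
shift cm [-1.4  -0.32  3.65] turn deg [ 0.2 -0.  -0.1]
end 53.76194028306026 top z at 20..30 -21.304098118423585 at 40..48 -20.205070698553076
```

drive_tool([
  [[-0.4,-0.1,1],[0,0,0],0],
  [[-0.8,-0.2,2],[0,0,0],0],
  [[-1.2,-0.3,3],[0,0,0],0],
  [[-1.4,-0.3,3.6],[0,0,0],0],
  [[-3,-0.3,3.6],[0,0,0],0],
  [[-4.5,-0.3,3.6],[0,0,0],0],
  [[-6,-0.3,3.6],[0,0,0],0],
  [[-7.5,-0.3,3.6],[0,0,0],0],
  [[-9,-0.3,3.6],[0,0,0],0],
  [[-10,-0.3,3.6],[0,0,0],0],
  [[-10.4,-0.3,3.6],[0,0,0],0],
  [[-10.4,-0.3,3.6],[0,0,0],0],
])

```text
t: 8.22
position: [469.1, -248.7, 125.2]
eef_rot: [-0.065, 0.976, -0.014, -0.208]
ft_force: [-0.4, 0.3, -3.9]
grip_width: 0.572
grasp_force: 83.8
```

Run:
```python
from plan import *
from cell import r
go([522.6,-241.1,99.5],YAW,24)
d=r.get_image("scene");np.savez("s3.npz",**d);cv2.imwrite("pics/s3.png",cv2.resize(d["img"][100:270,130:340,::-1],None,fx=3.5,fy=3.5))
```

```text
t 8.22 pos [ 469.1 -248.7  125.2] F [-0.4  0.3 -3.9] grip 0.572 83.8 q [-0.51  0.52  0.05  1.45 -0.25 -0.6 ]
shift cm [-5.98  0.04  0.14] turn deg [ 0.1 -0.1 -0.1]
```

View pics/s3.png

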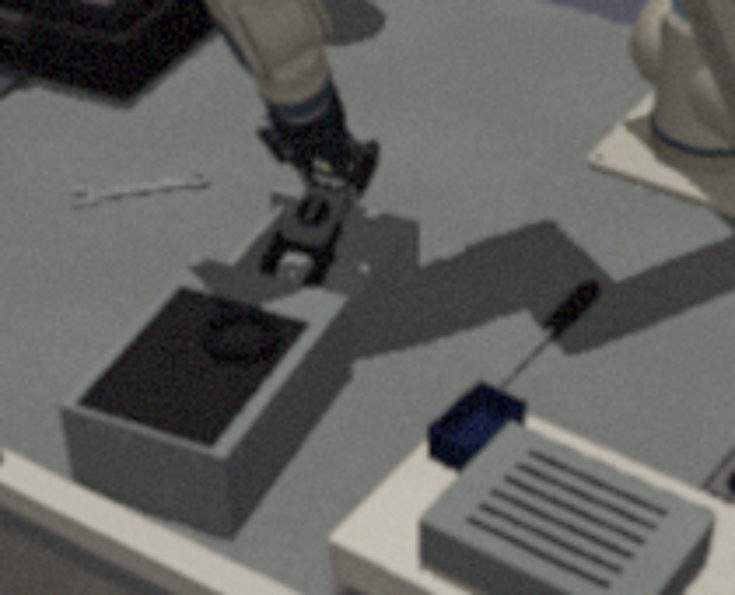

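The crop shows the meter tipped jaw-down at (300,240), centred in the drawer opening, with its jaws going under the cabinet lip. I'll slide it further.

drive_tool([
  [[-0.7,0,0.1],[0,0,0],0],
  [[-1.4,0,0.1],[0,0,0],0],
  [[-2.1,0,0.1],[0,0,0],0],
  [[-2.8,0,0.1],[0,0,0],0],
  [[-3.5,0,0.1],[0,0,0],0],
  [[-4.2,0,0.1],[0,0,0],0],
  [[-4.9,0,0.1],[0,0,0],0],
  [[-5.5,0,0.1],[0,0,0],0],
  [[-5.9,0,0.1],[0,0,0],0],
  [[-6,0,0.1],[0,0,0],0],
  [[-6,0,0.1],[0,0,0],0],
])

```text
t: 9.18
position: [522.4, -241.8, 100.5]
eef_rot: [-0.065, 0.976, -0.014, -0.208]
ft_force: [-0.3, 0.1, -3.3]
grip_width: 0.573
grasp_force: 83.8
```

Run:
```python
from plan import *
for p,t in[((523.8,-240.9,89.2),20),((524.8,-240.8,77.7),16),((525.5,-240.7,66.9),12),((525.9,-240.6,55.9),8),((525.1,-240.7,44.7),4),((524.2,-240.9,33),0)]: go(p,YAW,t)
```

```text
t 9.18 pos [ 522.4 -241.8  100.5] F [-0.3  0.1 -3.3] grip 0.573 83.8 q [-0.46  0.61  0.16  1.47 -0.23 -0.56]
shift cm [-0.6   0.07  0.97] turn deg [ 0.1 -4.  -0.2]
t 9.18 pos [ 522.4 -241.8  100.5] F [-0.3  0.1 -3.3] grip 0.573 83.8 q [-0.46  0.61  0.16  1.47 -0.23 -0.56]
shift cm [-1.16  0.06  1.98] turn deg [ 0.1 -8.  -0.2]
t 9.18 pos [ 522.4 -241.8  100.5] F [-0.3  0.1 -3.3] grip 0.573 83.8 q [-0.46  0.61  0.16  1.47 -0.23 -0.56]
shift cm [-1.66  0.06  2.94] turn deg [  0.1 -12.   -0.2]
t 9.18 pos [ 522.4 -241.8  100.5] F [-0.3  0.1 -3.3] grip 0.573 83.8 q [-0.46  0.61  0.16  1.47 -0.23 -0.56]
shift cm [-2.15  0.07  3.93] turn deg [  0.1 -16.   -0.2]
t 9.18 pos [ 522.4 -241.8  100.5] F [-0.3  0.1 -3.3] grip 0.573 83.8 q [-0.46  0.61  0.16  1.47 -0.23 -0.56]
shift cm [-2.53  0.07  4.98] turn deg [  0.1 -20.   -0.2]
t 9.18 pos [ 522.4 -241.8  100.5] F [-0.3  0.1 -3.3] grip 0.573 83.8 q [-0.46  0.61  0.16  1.47 -0.23 -0.56]
shift cm [-2.92  0.06  6.09] turn deg [  0.1 -24.   -0.2]
```

drive_tool([
  [[-0.3,0.1,0.5],[0,-2,0],0],
  [[-0.6,0.1,1],[0,-4,0],0],
  [[-0.9,0.1,1.5],[0,-6,0],0],
  [[-1.2,0.1,2],[0,-8,0],0],
  [[-1.4,0.1,2.5],[0,-10,0],0],
  [[-1.7,0.1,2.9],[0,-12,0],0],
  [[-1.9,0.1,3.4],[0,-14,0],0],
  [[-2.1,0.1,3.9],[0,-16,0],0],
  [[-2.3,0.1,4.4],[0,-18,0],0],
  [[-2.5,0.1,5],[0,-20,0],0],
  [[-2.5,0.1,5],[0,-20,0],0],
  [[-2.5,0.1,5],[0,-20,0],0],
])

```text
t: 10.18
position: [523.7, -240.6, 45.4]
eef_rot: [-0.066, 0.997, -0.002, -0.036]
ft_force: [0.3, 0.5, -3.7]
grip_width: 0.568
grasp_force: 83.8
```

Run:
```python
from plan import *
go((524.2,-240.9,33),YAW,0)
```

```text
t 10.18 pos [ 523.7 -240.6   45.4] F [ 0.3  0.5 -3.7] grip 0.568 83.8 q [-0.55  0.46 -0.19  0.97 -0.04 -0.68]
shift cm [-0.13 -0.03  1.23] turn deg [ 0.  -4.1 -0.3]
```

drive_tool([
  [[-0.1,0,0.3],[0,-1,0],0],
  [[-0.1,0,0.6],[0,-2,0],0],
  [[-0.1,0,0.9],[0,-3,0],0],
  [[-0.1,0,1.1],[0,-4,0],0],
  [[-0.1,0,1.2],[0,-4,0],0],
  [[-0.1,0,1.2],[0,-4,0],0],
  [[-0.1,0,1.2],[0,-4,0],0],
])

```text
t: 10.77
position: [524.9, -240.6, 33.1]
eef_rot: [-0.066, 0.998, -0.0, -0.0]
ft_force: [-0.9, 0.5, -3.4]
grip_width: 0.568
grasp_force: 83.8
```

drive_tool([
  [[0,0,0.05],[0,0,0],0],
  [[0,0,0.1],[0,0,0],0],
  [[0,0,0.1],[0,0,0],0],
])

```text
t: 11.02
position: [525.0, -240.6, 32.2]
eef_rot: [-0.066, 0.998, -0.0, 0.0]
ft_force: [-0.7, -0.1, -1.1]
grip_width: 0.568
grasp_force: 84.2
```

drive_tool([
  [[0,0,0.05],[0,0,0],0],
  [[0,0,0.05],[0,0,0],0.5],
  [[0,0,0.05],[0,0,0],0.6],
  [[0,0,0.05],[0,0,0],0.7],
  [[0,0,0.05],[0,0,0],0.8],
  [[0,0,0.05],[0,0,0],0.9],
  [[0,0,0.05],[0,0,0],0.9],
  [[0,0,0.05],[0,0,0],0.9],
  [[0,0,0.05],[0,0,0],0.9],
])

```text
t: 11.77
position: [524.8, -240.5, 31.4]
eef_rot: [-0.066, 0.998, 0.0, -0.0]
ft_force: [0.1, 0.3, -0.8]
grip_width: 0.9
grasp_force: 0.0
```

drive_tool([
  [[0,0,-1],[0,0,0],0.9],
  [[0,0,-2],[0,0,0],0.9],
  [[0,0,-4],[0,0,0],0.9],
  [[0,0,-6],[0,0,0],0.9],
  [[0,0,-8],[0,0,0],0.9],
  [[0,0,-10],[0,0,0],0.9],
  [[0,0,-12],[0,0,0],0.9],
  [[2,0,-13],[0,0,0],0.9],
  [[4,0,-13],[0,0,0],0.9],
  [[6,0,-13],[0,0,0],0.9],
  [[6,0,-13],[0,0,0],0.9],
  [[6,0,-13],[0,0,0],0.9],
])

```text
t: 12.77
position: [465.0, -248.7, 162.9]
eef_rot: [-0.066, 0.998, -0.001, 0.001]
ft_force: [-0.2, -0.4, -0.5]
grip_width: 0.901
grasp_force: 0.0
```

Run:
```python
from plan import *
from cell import r
d=r.get_image("wrist");t=r.get_image("top");s=r.get_state()
np.savez("w4.npz",**d);np.savez("t4.npz",**t);cv2.imwrite("pics/w4.png",d["img"][...,::-1])
Rz=R.from_euler('z',-YAW,degrees=True)
Q=Rz.apply((cloud(d)-D).reshape(-1,3));
b=Q[(Q[:,2]>15)&(Q[:,2]<50)&(abs(Q[:,1])<50)&(Q[:,0]>-115)&(Q[:,0]<110)]
print('meter xmin',b[:,0].min(),'y',np.percentile(b[:,1],[1,99]))
for lo in range(-110,60,20):
    q=b[(b[:,0]>=lo)&(b[:,0]<lo+20)]
    if len(q):print(lo,np.median(q[:,2]).round(1),np.percentile(q[:,1],[2,98]).round(1))
p=Q[(Q[:,2]>62)&(Q[:,2]<76)&(Q[:,0]<-90)&(abs(Q[:,1])<80)]
print('panel x',np.percentile(p[:,0],[2,98]) if len(p) else None)
```

```text
meter xmin -104.32089469258777 y [-29.67994547  28.74173483]
-110 32.9 [-21.9  24.4]
-90 35.2 [-22.5  24.7]
-70 35.1 [-23.3  24.4]
-50 34.1 [-23.4  24. ]
-30 33.8 [-23.2  23.4]
-10 37.2 [-24.   28.3]
10 33.2 [-33.   31.4]
30 32.9 [-35.   33.6]
panel x [-131.82602891 -118.35147464]
```

View pics/w4.png

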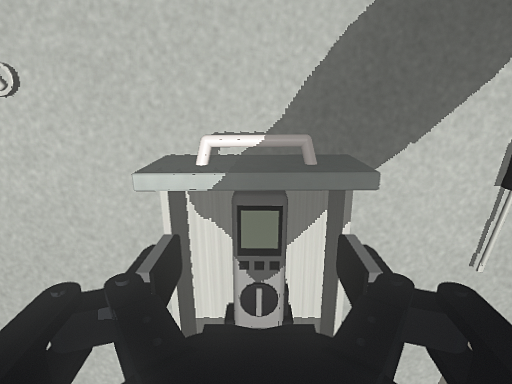

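The wrist picture shows the meter face up and flat in the middle of the drawer (body at columns 232–287), with the handle at (255,140). Next I'll shut the fingers, go in front of the handle and push.

drive_tool([
  [[2,0,0],[0,0,0],0.6],
  [[4,0,0],[0,0,0],0.3],
  [[6,0,0],[0,0,0],0],
  [[8,0,0],[0,0,0],0],
  [[8.2,0,0],[0,0,0],0],
  [[8.2,0,1],[0,0,0],0],
  [[8.2,0,3],[0,0,0],0],
  [[8.2,0,5],[0,0,0],0],
  [[8.2,0,7],[0,0,0],0],
  [[8.2,0,8],[0,0,0],0],
  [[8.2,0,8],[0,0,0],0],
  [[8.2,0,8],[0,0,0],0],
], squeeze=30)

```text
t: 13.87
position: [384.7, -259.2, 81.3]
eef_rot: [-0.066, 0.998, 0.0, -0.0]
ft_force: [0.6, -1.1, 0.7]
grip_width: -0.002
grasp_force: 0.0
```

Run:
```python
from plan import *
e=R.from_euler('z',YAW,degrees=True)
for x in(-190,-6): go(D+e.apply([x,0,32]),YAW,0)
```

```text
t 13.87 pos [ 384.7 -259.2   81.3] F [ 0.6 -1.1  0.7] grip -0.002 0.0 q [-0.77  0.22 -0.46  0.89  0.   -0.91]
shift cm [-0.12 -0.09  3.13] turn deg [ 0.  -0.  -0.2]
t 13.87 pos [ 384.7 -259.2   81.3] F [ 0.6 -1.1  0.7] grip -0.002 0.0 q [-0.77  0.22 -0.46  0.89  0.   -0.91]
shift cm [-18.52  -0.02   3.12] turn deg [ 0.  -0.  -0.2]
```

drive_tool([
  [[0,0,1],[0,0,0],0],
  [[0,0,2],[0,0,0],0],
  [[0,0,3],[0,0,0],0],
  [[0,0,3.1],[0,0,0],0],
  [[-0.4,0,3.1],[0,0,0],0],
  [[-0.8,0,3.1],[0,0,0],0],
  [[-1.2,0,3.1],[0,0,0],0],
  [[-1.6,0,3.1],[0,0,0],0],
  [[-2,0,3.1],[0,0,0],0],
  [[-2.4,0,3.1],[0,0,0],0],
  [[-2.8,0,3.1],[0,0,0],0],
  [[-3.2,0,3.1],[0,0,0],0],
])

```text
t: 14.87
position: [415.9, -255.0, 50.5]
eef_rot: [-0.066, 0.998, -0.0, -0.0]
ft_force: [-2.2, 0.1, 1.7]
grip_width: -0.006
grasp_force: 1.4
```

drive_tool([
  [[-0.4,0,0],[0,0,0],0],
  [[-0.9,0,0],[0,0,0],0],
  [[-1.5,0,0],[0,0,0],0],
  [[-2.1,0,0],[0,0,0],0],
  [[-2.7,0,0],[0,0,0],0],
  [[-3.3,0,0],[0,0,0],0],
  [[-3.9,0,0],[0,0,0],0],
  [[-4.5,0,0],[0,0,0],0],
  [[-5.1,0,0],[0,0,0],0],
  [[-5.7,0,0],[0,0,0],0],
  [[-6.3,0,0],[0,0,0],0],
  [[-6.8,0,0],[0,0,0],0],
])

```text
t: 15.87
position: [483.8, -245.8, 50.3]
eef_rot: [-0.066, 0.998, 0.0, 0.0]
ft_force: [-3.3, -0.1, 1.8]
grip_width: 0.002
grasp_force: 1.5
```

drive_tool([
  [[-0.5,0,0],[0,0,0],0],
  [[-1,0,0],[0,0,0],0],
  [[-1.6,0,0],[0,0,0],0],
  [[-2.2,0,0],[0,0,0],0],
  [[-2.8,0,0],[0,0,0],0],
  [[-3.4,0,0],[0,0,0],0],
  [[-4,0,0],[0,0,0],0],
  [[-4.5,0,0],[0,0,0],0],
  [[-5,0,0],[0,0,0],0],
  [[-5.4,0,0],[0,0,0],0],
  [[-5.7,0,0],[0,0,0],0],
  [[-6,0,0],[0,0,0],0],
])

```text
t: 16.87
position: [542.9, -238.1, 50.3]
eef_rot: [-0.066, 0.998, 0.0, -0.0]
ft_force: [-3.4, 1.7, -0.0]
grip_width: 0.0
grasp_force: 1.4
```

Run:
```python
from plan import *
from cell import r
e=R.from_euler('z',YAW,degrees=True)
go(D+e.apply([-6,0,32]),YAW,0)
t=r.get_image("top");P=e.inv().apply((cloud(t)-D).reshape(-1,3));q=P[(P[:,2]>60)&(P[:,2]<76)&(P[:,0]>-140)&(P[:,0]<60)&(abs(P[:,1])<100)&(abs(P[:,1])>40)]
print(len(q),np.percentile(q[:,0],[2,50,98]),'inner face at 43 when shut')
```

```text
t 16.87 pos [ 542.9 -238.1   50.3] F [-3.4  1.7 -0. ] grip 0.0 1.4 q [-0.55  0.44 -0.2   0.92 -0.   -0.69]
shift cm [-2.56 -0.01  0.03] turn deg [ 0.  -0.  -0.2]
53 [ 1.69241342  9.4110966  46.98573588] inner face at 43 when shut
```

drive_tool([
  [[-0.3,0,0],[0,0,0],0],
  [[-0.6,0,0],[0,0,0],0],
  [[-0.9,0,0],[0,0,0],0],
  [[-1.2,0,0],[0,0,0],0],
  [[-1.4,0,0],[0,0,0],0],
  [[-1.6,0,0],[0,0,0],0],
  [[-1.8,0,0],[0,0,0],0],
  [[-2,0,0],[0,0,0],0],
  [[-2.1,0,0],[0,0,0],0],
  [[-2.2,0,0],[0,0,0],0],
])

```text
t: 17.75
position: [564.6, -235.3, 50.4]
eef_rot: [-0.066, 0.998, -0.0, 0.0]
ft_force: [-3.1, -1.7, 0.5]
grip_width: 0.001
grasp_force: 1.3
```

drive_tool([
  [[-0.1,0,0],[0,0,0],0],
  [[-0.2,0,0],[0,0,0],0],
  [[-0.3,0,0],[0,0,0],0],
  [[-0.3,0,0],[0,0,0],0],
])

```text
t: 18.08
position: [567.7, -234.9, 50.5]
eef_rot: [-0.066, 0.998, -0.0, 0.0]
ft_force: [-1.5, -1.4, -0.2]
grip_width: -0.002
grasp_force: 0.7
```

drive_tool([
  [[-0.1,0,0],[0,0,0],0],
  [[-0.2,0,0],[0,0,0],0],
  [[-0.3,0,0],[0,0,0],0],
  [[-0.3,0,0],[0,0,0],0],
])

```text
t: 18.42
position: [570.1, -234.5, 50.4]
eef_rot: [-0.066, 0.998, -0.0, -0.0]
ft_force: [-5.1, -2.2, 1.5]
grip_width: -0.007
grasp_force: 2.3
```

drive_tool([
  [[-0.1,0,0],[0,0,0],0],
  [[-0.2,0,0],[0,0,0],0],
  [[-0.2,0,0],[0,0,0],0],
  [[-0.2,0,0],[0,0,0],0],
])

```text
t: 18.75
position: [570.3, -234.4, 50.3]
eef_rot: [-0.066, 0.998, -0.0, -0.002]
ft_force: [-12.9, -3.2, 5.8]
grip_width: 0.003
grasp_force: 6.6
```

The force rises with no motion, so the drawer is on its stop. I'll back off and check.

drive_tool([
  [[0.5,0,0],[0,0,0],0],
  [[2,0,0],[0,0,0],0],
  [[4,0,0],[0,0,0],0],
  [[6,0,0],[0,0,0],0],
  [[8,0,0],[0,0,0],0],
  [[10,0,-2],[0,0,0],0],
  [[12,0,-5],[0,0,0],0],
  [[14,0,-8],[0,0,0],0],
  [[16,0,-11],[0,0,0],0],
  [[16,0,-14],[0,0,0],0],
  [[16,0,-15],[0,0,0],0],
  [[16,0,-15],[0,0,0],0],
])

```text
t: 19.75
position: [415.0, -256.2, 203.4]
eef_rot: [-0.066, 0.998, -0.002, 0.003]
ft_force: [-0.5, -0.0, 0.2]
grip_width: 0.004
grasp_force: 0.0
```

Run:
```python
from plan import *
from cell import r
e=R.from_euler('z',YAW,degrees=True)
t=r.get_image("top");w=r.get_image("wrist");print(r.get_state()["ft_force"])
for n,c in(("top",t),("wrist",w)):
    P=e.inv().apply((cloud(c)-D).reshape(-1,3));q=P[(P[:,2]>60)&(P[:,2]<74)&(P[:,0]>-140)&(P[:,0]<60)&(abs(P[:,1])<85)]
    if len(q):print(n,len(q),'panel x',np.percentile(q[:,0],[2,50,98]))
cv2.imwrite("pics/f.png",np.hstack([cv2.resize(t["img"][80:300,70:440,::-1],(480,286)),cv2.resize(w["img"][...,::-1],(320,286))]))
```

```text
[-0.18294394 -0.69300886 -1.17939919]
top 159 panel x [29.22949808 36.01704418 42.94063339]
```

View pics/f.png

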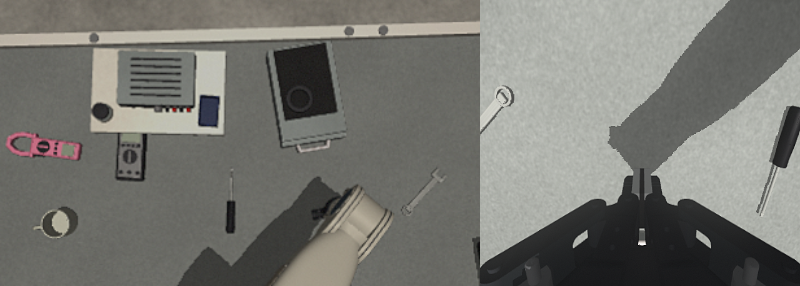

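The picture shows the drawer shut: the panel is flush with the cabinet, inner face at 43 mm where the shut position is 43. All bystanders are in place and the robot is clear.

```bash
python3 -c "
from cell import r
print(r.finish_job())"
```

```text
the job is handed in; nothing more can be done
None
```

The clamp meter was laid flat and face up in the drawer, the drawer is pushed fully shut with nothing else visibly disturbed, and the job is handed in after about 20 s of robot time (it returned no verdict).

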